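# Punch the assay mark on a clamped gold strip

## Robot

A 7-joint arm with a two-finger parallel gripper is mounted at the origin on the work surface. World frame = base frame: x ahead of the robot, y to its left, z up, the work surface at z = 0. Lengths are in m, angles in degrees, forces in N, time in s.
With the tool pointing down it reaches from about 0.425 to 0.875 m from the base axis. Payload 4.7 kg.
Tool frame: the origin (TCP) lies midway between the tips of the shut fingers; the grasp point (between the pads) lies 19 mm behind it; z points along the fingers, y is the line along which they close (so a half turn about z gives the same grasp; the last joint's range is limited). The gripper opens to 87 mm and grips with 3 to 60 N. Pads are 19 mm wide; open, the fingers measure 117 mm over their backs; the gripper's body (75 mm by 190 mm) begins 51 mm behind the grasp point.
Start: joints at [74.032, 18.392, -4.016, 83.108, 1.295, 78.541, -3.26], TCP at [0.188, -0.622, 0.223] pointing down, gripper open.
Joint ranges: [-163.93, 163.93], [-17.29, 119.83], [-79.2, 71.16], [3.27, 140.29], [-89.18, 269.18], [5.43, 117.66], [-154.24, 154.24]. Speed limits (degrees/s): [147.25, 147.25, 180, 180, 180, 180, 180].

## Interface

Orientations are given as a 3x3 rotation matrix whose columns are the frame's x, y, z axes.
In Python, from station import env, effector, cams, ticket gives the robot as it stands. Calls block until the motion is done:
- env.goto(position, orientation): joint-space move of the TCP to a pose.
- env.servo_line(position, velocity=0.15, orientation=None, guard=None): straight line of the TCP; orientation=None keeps the orientation; velocity is the mean speed in m/s. With guard (N) it stops when the force on the tool has changed by that much, and returns True; else False.
- env.move_joints(angles): joint-space move.
- effector.grip(opening, force=None): finger opening in m; force is the grip in N (None keeps the last); returns when the fingers have stopped.
- env.hold(seconds).
- env.inverse_kinematics(position, orientation): joint angles nearest the present ones, or None.
- env.observe(): the state.
- cams.camera(name): name is "scene" or "top" or "wrist"; returns (picture, depth): 420x560x3 uint8, blue, green, red; 420x560 float32, m along the optical axis (not along the pixel's ray), 0 where there is no reading.
- cams.camera_info(name): a dict with "fov_y" (degrees; the focal length in pixels is half the picture's height over the tangent of half this angle, whatever the lens; pixels are square), "cx", "cy" (the principal point, pixels), "rvec" (rotation vector, rad) and "tvec" (3), from world to camera coordinates, as OpenCV has them. Camera axes: x right, y down, z forward; pixel columns grow to the right and rows downward; lengths in m; the calibration is good to about 2 mm. A picture is of the moment at which its call begins: read the wrist's pose just before it. camera_info takes no time and is no camera call; for the wrist camera it gives the pose at the moment of the call.
A pose or a line that the arm cannot do raises env.MotionError and nothing moves.
- ticket.sign_off(): hands the job in; it is judged then, once.
The state is a dict: "time": time; "qpos": joint angles; "joint_vel": joint speeds; "tau": joint torques, N m; "position": TCP position; "eef_rot": TCP orientation; "ft_force": force on the tool from outside, world axes, zero at the start; "moment": the same for the moment, N m; "grip_width": finger opening in m; "gripper_force": force on a finger pad.
Only numpy, scipy, OpenCV 4.12 (cv2) and the standard library are available. Lean on these libraries where they do the work, as an engineer would, in place of code of your own. Each camera call takes 0.05 s, during which the arm holds its last target. There are 200 camera calls.

## Task

On the marking stand, swing the clamp lever into its notch, the gap between the two raised blocks, to clamp the strip. Then pick up the mallet and, meeting the slanting punch squarely with the mallet's face, drive the punch down until its head sits on the sleeve; it must be the mallet, not the gripper, that drives it. Finally stand the mallet upright on its rubber pad again and let go, leaving the lever in its notch and everything else on the bench where it was.

Things in the scene. Friction and masses are not known exactly. Their poses are not given: they have to be found in the camera images.
- stand: Fixed grey marking stand, base plate 220 x 260 x 20 mm, x -110..110, y -90..170 mm of its origin, which is on the table. -x is its front (towards the robot), z up. A column at x 79..109, y -30..30, 130 mm high, has an arm to an inclined steel sleeve (48 mm dia, 35 mm long) through which the punch slides on to a sloping anvil with the strip.
- punch_head (a point): Centre of the flat top of the steel punch's head (36 mm dia, 25 mm thick); moves with it. Its z axis is the punch axis, pointing up out of the head: 35 degrees from vertical, leaning to the stand's -x; its y axis is the stand's y. With the punch up it lies at (-5, 0, 151) mm in the stand's frame.
- punch (a joint): How far the punch has been driven along its axis, m: 0 = up, 0.020 = fully down, head seated on the sleeve. A spring and a friction sleeve resist with 7 to 10 N; it stays where it is driven.
- lever (a joint): Clamp lever angle, rad: 0 = swung to the front (open), grows as the lever swings to the stand's back (clockwise from above), 0.70 = in the notch, 1.20 = past the notch at its end stop. Stiff (about 2.5 N at the knob), stays where it is left.
- lever_knob (a point): On the axis of the lever's upright black knob (24 mm dia, from 49 to 99 mm above the table), 75 mm above the table, a good height to grip; 105 mm from the pivot.
- lever_pivot (a point): On the lever's vertical hinge axis, 75 mm above the table, at (0, 85, 75) mm in the stand's frame.
- notch (a point): Where the knob point (point lever_knob) is when the lever is in the notch, straight to the stand's +y of the pivot, at (0, 190, 75) mm in its frame. The notch is the 22 mm wide gap between two raised aluminium blocks (each 14 x 28 mm, tops 40 mm above the table) on the quadrant plate under the lever; the lever's bar is 12 mm wide.
- mallet: Mallet: white nylon head, an upright cylinder 50 mm dia, 80 mm long, with a wooden handle of 24 mm (y) x 28 mm (z) section level along its -x, from 22 to 130 mm off the head's axis, centred 40 mm above the lower face. Origin: centre of the lower face; z along the head up. It stands on this face on the pad. 0.3 to 0.5 kg.
- mallet_grip (a point): Point in the middle of the mallet's handle, 55 mm from the head's axis, 40 mm above the lower face: the place to grip, across the handle's 24 mm.
- pad: Black rubber pad 110 x 110 x 8 mm fixed to the table: the mallet's place. Origin: centre of its underside.
- wash_bottle: Bystander: white wash bottle, 68 mm across, 160 mm tall, orange cap. Origin: centre of its underside. Not to be moved.
- mouse: Bystander: black computer mouse, 62 mm across, 32 mm tall. Origin: centre of its underside. Not to be moved.
- jar: Bystander: amber glass sample jar, 60 mm across, 70 mm tall. Origin: centre of its underside. Not to be moved.
- dish: Bystander: white ceramic dish, 100 mm across, 25 mm tall. Origin: centre of its underside. Not to be moved.
- mandrel: Bystander: aluminium ring mandrel: upright taper 170 mm tall on a 60 mm foot. Origin: centre of its underside. Not to be moved.
- sample_case: Bystander: grey plastic case 90 x 130 x 30 mm. Origin: centre of its underside. Not to be moved.
- loupe: Bystander: dark steel loupe, 32 mm across, 34 mm tall. Origin: centre of its underside. Not to be moved.
Mind the look-alikes: they are no part of the job. Leave any pink or purple look-alike of the mallet alone.

How it is judged (in metres and radians):
On the way, in this order (a step that is already met when the one before it is completed fails the run):
1. the lever is in the notch (within 0.09 rad) while the punch is still up (value of joint lever between 0.61 and 0.79 rad and value of joint punch below 0.004 m), for 0.2 s.
2. the mallet, square to the punch (within 15 degrees), has driven it down to within 3 mm of its seat, with the lever in the notch (value of joint lever between 0.61 and 0.79 rad and value of joint punch above 0.017 m and contact force between mallet and punch above 0.5 N and angle between the z axis of mallet and the z axis of punch_head, either way round below 0.26 rad).
At the end, for the whole second after the job is handed in: The lever is within 0.09 rad of its notch, the punch is within 3 mm of fully down, and the mallet stands upright (within 0.1 rad) and still on the pad, the centre of its lower face within 40 mm of the pad's centre (value of joint lever between 0.61 and 0.79 rad and value of joint punch above 0.017 m and horizontal distance between mallet and pad below 0.04 m and height (world z) of mallet below 0.014 m and angle between mallet's own z axis and vertical below 0.1 rad and linear speed of mallet below 0.02 m/s); the robot touches nothing.
It fails at once if the gripper or arm pushes on the punch (over 2 N) (contact force between any of the fingers, the arm and punch above 2 N).
It fails at once if a bystander is moved by more than 30 mm (distance of any of wash_bottle, mouse, jar, dish, mandrel, sample_case, loupe from where it was at the start of the episode above 0.03 m).
It also fails if it takes over 64 s, if anything falls off the work surface, if the arm or the gripper's body presses on something with over 40 N, if the wrist force passes 120 N, or if a joint passes its speed limit or range.

## Working session

There is one attempt and no reset: what is moved stays moved. The work goes in short steps, each a Python script; the robot and the scene stay as the last script left them, time stands still between calls to the robot, and variables do not carry over. Pictures are saved under pics/ and viewed, at most 10 in all, crops included, and the job is handed in when it is done.

```bash
ls; mkdir -p pics; cat > h.py <<'E'
import numpy as np, cv2
from station import env, effector, cams, ticket
def snap(n):
    info=cams.camera_info(n); im,d=cams.camera(n); return im,d,info
def cloud(d,info):
    H,W=d.shape; f=H/2/np.tan(np.radians(info['fov_y'])/2)
    v,u=np.mgrid[:H,:W]
    c=np.stack([(u-info['cx'])/f*d,(v-info['cy'])/f*d,d],-1)
    R=cv2.Rodrigues(np.array(info['rvec'],float))[0]; t=np.array(info['tvec'],float).ravel()
    P=(c-t)@R; P[d<=0]=np.nan
    return P
E
python3 - <<'E'
from h import *
for n in ('scene','top'):
    im,d,i=snap(n); print(n,i,(d>0).mean()); cv2.imwrite(f'pics/{n}0.png',im); np.savez(f'{n}0.npz',im=im,d=d,P=cloud(d,i))
print(env.observe()['time'])
E
```

```text
pics
scene {'fov_y': 44.64168488810688, 'cx': 280.84409674958175, 'cy': 209.4457321153641, 'rvec': array([ 2.22398717,  0.5751159 , -0.23795704]), 'tvec': array([-0.49142953, -0.02026668,  1.52066232])} 0.9955059523809524
top {'fov_y': 53.83392565423135, 'cx': 277.3517987900983, 'cy': 218.67270827588004, 'rvec': array([ 2.05871754, -2.15482317,  0.23606559]), 'tvec': array([0.10126931, 0.54447139, 1.25179414])} 0.9959948979591837
0.1
```

View pics/scene0.png

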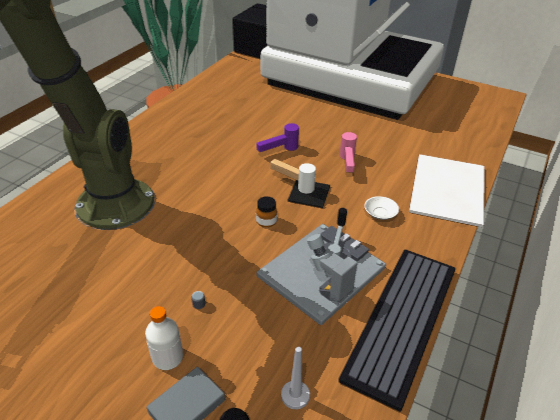

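View pics/top0.png

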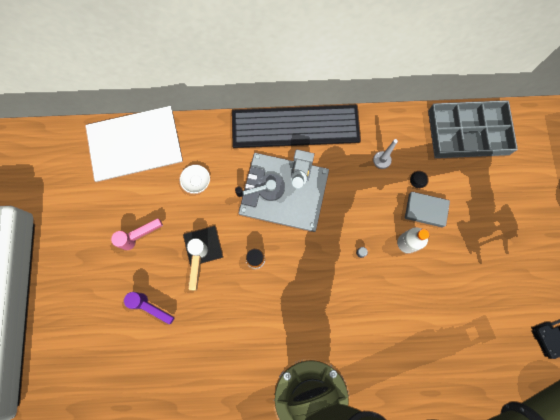

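Scene view: the white-headed mallet with a wooden handle is on the black pad at (307,180), or (196,247) in top. The purple one at (291,137) and the pink one at (349,147) are look-alikes. The stand is at top (285,192), with the knob near (240,190). Next I'll measure these and make one enlarged crop.

```bash
cat > m.py <<'E'
from h import *
z=np.load('top0.npz'); im,P=z['im'],z['P']
zs=np.load('scene0.npz'); ims,Ps=zs['im'],zs['P']
def rect(m,P,nm):
    q=(P[m][:,:2]*1000).astype(np.float32); r=cv2.minAreaRect(q); print(nm,len(q),r, 'medz',np.nanmedian(P[m][:,2]))
    return r
for nm,I,Q,box in (('top',im,P,(225,135,350,245)),('scene',ims,Ps,(240,190,400,330))):
    x0,y0,x1,y1=box; B=np.zeros(I.shape[:2],bool); B[y0:y1,x0:x1]=1
    hsv=cv2.cvtColor(I,cv2.COLOR_BGR2HSV)
    m=B&(abs(Q[...,2]-.02)<.006)&(hsv[...,1]<70)
    m=cv2.morphologyEx(m.astype(np.uint8),cv2.MORPH_OPEN,np.ones((3,3)))>0
    rect(m,Q,nm+' base')
    k=B&(Q[...,2]>.085)&(hsv[...,2]<60)
    print('knob',np.argwhere(k)[:, ::-1].mean(0) if k.any() else None, np.nanmedian(Q[k],0), np.nanmin(Q[k],0),np.nanmax(Q[k],0))
for nm,I,Q,box in (('top',im,P,(175,225,230,300)),('scene',ims,Ps,(260,150,340,215))):
    x0,y0,x1,y1=box; B=np.zeros(I.shape[:2],bool); B[y0:y1,x0:x1]=1
    hsv=cv2.cvtColor(I,cv2.COLOR_BGR2HSV)
    pad=B&(hsv[...,2]<50)&(Q[...,2]<.014)&(Q[...,2]>-.005); rect(pad,Q,nm+' pad')
    hd=B&(Q[...,2]>.083)&(hsv[...,1]<60); rect(hd,Q,nm+' headtop')
    hn=B&(Q[...,2]>.053)&(Q[...,2]<.07)&(hsv[...,1]>70); rect(hn,Q,nm+' handle')
c=cv2.resize(im[135:300,175:345],None,fx=3.5,fy=3.5,interpolation=cv2.INTER_CUBIC); cv2.imwrite('pics/c1.png',c)
c=cv2.resize(ims[200:325,250:395],None,fx=4.5,fy=4.5,interpolation=cv2.INTER_CUBIC); cv2.imwrite('pics/c2.png',c)
E
python3 m.py
```

```text
top base 3753 ((682.309814453125, 30.053268432617188), (386.78564453125, 328.58099365234375), 86.85542297363281) medz 0.02013854009514951
knob [238.36111111 190.47222222] [0.63489927 0.19487343 0.09810814] [0.62758122 0.18544824 0.08569567] [0.64868586 0.20193998 0.10521688]
scene base 4389 ((633.2224731445312, 113.78277587890625), (383.9564514160156, 485.0946960449219), 20.49506950378418) medz 0.020055835508176714
knob [335.49462366 223.83870968] [0.64445183 0.1857175  0.09931994] [ 0.63018413 -0.00644851  0.08504452] [0.66870451 0.20426988 0.13541006]
top pad 542 ((483.1414794921875, 324.0326232910156), (103.6975326538086, 103.09674835205078), 12.916742324829102) medz 0.008129014456440112
top headtop 197 ((466.794189453125, 330.81787109375), (46.37629699707031, 46.784725189208984), 87.1274642944336) medz 0.0882637140550384
top handle 275 ((391.7723083496094, 341.8484191894531), (26.012714385986328, 104.71431732177734), 81.9802017211914) medz 0.061528619728595545
scene pad 615 ((482.4396057128906, 319.7742919921875), (107.53260040283203, 113.05970764160156), 13.457033157348633) medz 0.0077718200205479995
scene headtop 145 ((533.0226440429688, 257.67041015625), (50.65546417236328, 246.3176727294922), 42.638309478759766) medz 0.08735265723113071
scene handle 233 ((419.1520690917969, 251.31829833984375), (93.0986099243164, 250.18072509765625), 20.95922088623047) medz 0.061018602729980574
```

View pics/c1.png

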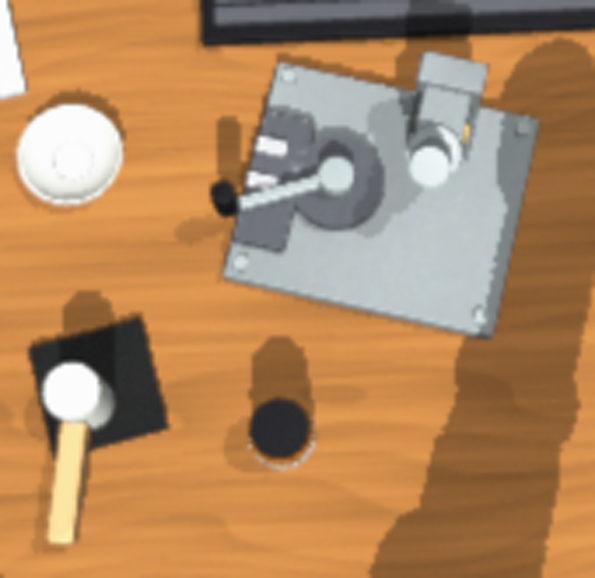

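View pics/c2.png

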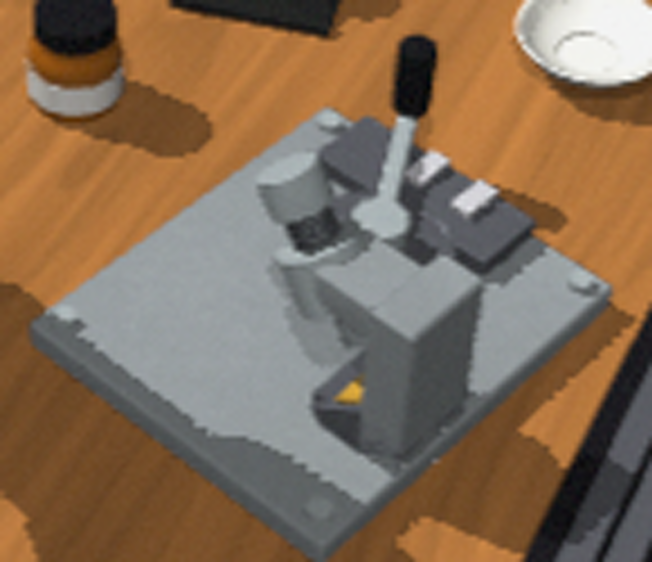

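```bash
cat > m2.py <<'E'
from h import *
z=np.load('top0.npz'); im,P=z['im'],z['P']
zs=np.load('scene0.npz'); ims,Ps=zs['im'],zs['P']
for nm,I,Q,box in (('top',im,P,(225,135,350,245)),('scene',ims,Ps,(240,190,400,330))):
    x0,y0,x1,y1=box
    hsv=cv2.cvtColor(I,cv2.COLOR_BGR2HSV)
    m=np.zeros(I.shape[:2],np.uint8)
    # anything standing >=12mm: stand + no wood; largest component, then z~20
    m[y0:y1,x0:x1]=((abs(Q[...,2]-.02)<.006)&(hsv[...,1]<70))[y0:y1,x0:x1]
    n,L,s,_=cv2.connectedComponentsWithStats(m); j=1+np.argmax(s[1:,4]); mm=L==j
    q=(Q[mm][:,:2]*1000).astype(np.float32); print(nm,len(q),cv2.minAreaRect(q))
    # corrected: pixel at 2..98 percentile sizes in rotated frame
    w=np.argwhere(mm); print(w.min(0),w.max(0))
    hd=np.zeros(I.shape[:2],bool); hd[y0:y1,x0:x1]=((Q[...,2]>.125)&(hsv[...,1]<80))[y0:y1,x0:x1]
    print('high',hd.sum(), [ (a,np.round(Q[hd&(Q[...,2]>a)].mean(0),4)) for a in (.13,.135,.145)])
    np.save(nm+'b.npy',q)
E
python3 m2.py
```

```text
top 3312 ((652.0271606445312, 49.873863220214844), (259.70233154296875, 221.5251922607422), 74.35657501220703)
[153 239] [230 328]
high 309 [(0.13, array([0.6761, 0.0007, 0.1436])), (0.135, array([0.6426, 0.0103, 0.1511])), (0.145, array([0.6418, 0.0106, 0.1528]))]
scene 3955 ((651.9217529296875, 48.826454162597656), (265.2326965332031, 221.88116455078125), 74.12812042236328)
[224 257] [322 385]
high 531 [(0.13, array([ 0.6768, -0.004 ,  0.1417])), (0.135, array([0.646 , 0.0037, 0.1491])), (0.145, array([0.6451, 0.0052, 0.1524]))]
```

The crops confirm it: the mallet with the white head and wooden handle on the black pad (top crop 72,390) fits, and the purple and pink ones don't. The two white blocks are at crop (262,178) and (270,145), and the lever lies in front of the first one, so it is open at about 0.15 rad. The stand's yaw is about -15.8°. I'll move the lever first.

```bash
cat >> h.py <<'E'
th=np.radians(74.25-90)
Rs=np.array([[np.cos(th),-np.sin(th),0],[np.sin(th),np.cos(th),0],[0,0,1]])
O=np.array([.652,.0494,0])-Rs@[0,.04,0]
S=lambda *p:O+Rs@np.array(p)
def tool(z,y):
    "tool rotation with z, y (sign of y chosen nearest the present wrist)"
    z=z/np.linalg.norm(z); y=y/np.linalg.norm(y); return np.column_stack([np.cross(y,z),y,z])
def st(): 
    o=env.observe(); print('t',round(o['time'],2),'p',np.round(o['position'],4),'q',np.round(o['qpos'],1),'F',np.round(o['ft_force'],1),'w',round(o['grip_width'],4),'gf',np.round(o['gripper_force'],1)); return o
D=np.array([0,0,-1.])
piv=S(0,.085,.075)
def lev(a,h,sgn):
    "tcp pose for lever angle a with grasp point at height h"
    b=a-.70; r=Rs@[np.sin(b),np.cos(b),0]; t=Rs@[np.cos(b),-np.sin(b),0]
    p=piv+.105*r; p[2]=h-.019; return p,tool(D,sgn*t)
E
cat > l1.py <<'E'
from h import *
k=np.array([.636,.1945,0]); v=Rs.T@(k-piv); a0=.70+np.arctan2(v[0],v[1]); print('a0',a0,np.hypot(v[0],v[1]),'S head',S(-.005,0,.151))
for s in (1,-1):
    p,R=lev(a0,.26,s); q=env.inverse_kinematics(p,R); print(s,None if q is None else np.round(q,1))
E
python3 l1.py; python3 -c "
from h import *
st(); print(np.round(env.observe()['eef_rot'],2))"
```

```text
a0 0.15471151218965873 0.10562755944807933 S head [0.63633011 0.01225899 0.151     ]
1 [ -3.7  21.1 -20.7  78.6   7.4  81.6  -8.8]
-1 [ 27.7  39.7 -75.7  77.4  38.3  90.8 152.1]
t 0.1 p [ 0.1874 -0.6219  0.2216] q [74.  18.4 -4.  83.2  1.3 78.5 -3.3] F [ 0.7 -0.4  1. ] w 0.0871 gf 0.0
[[ 0.96  0.29 -0.  ]
 [ 0.29 -0.96  0.  ]
 [-0.   -0.   -1.  ]]
```

```bash
python3 - <<'E'
from h import *
a0=.155
env.goto(*lev(a0,.30,1))
p,R=lev(a0,.075,1); env.servo_line(p,.2,R,guard=15)
st(); effector.grip(.02,30); st()
for a in np.linspace(a0,.70,9)[1:]:
    p,R=lev(a,.075,1); env.servo_line(p,.08,R)
st(); effector.grip(.06); env.hold(.2)
im,d,i=snap('top'); np.savez('top1.npz',im=im,d=d,P=cloud(d,i))
p,R=lev(.70,.20,1); env.servo_line(p,.2,R); st()
p=p+[-.12,.05,.08]; env.servo_line(p,.2,R)
im,d,i=snap('top');P=cloud(d,i); np.savez('top2.npz',im=im,d=d,P=P)
ims,d,i=snap('scene')
hsv=cv2.cvtColor(im,cv2.COLOR_BGR2HSV); nb=S(0,.19,0)
k=(P[...,2]>.085)&(P[...,2]<.11)&(hsv[...,2]<60)&(np.hypot(P[...,0]-nb[0],P[...,1]-nb[1])<.05)
q=P[k].mean(0) if k.any() else None; print(k.sum(),q,nb)
if q is not None:
    v=Rs.T@(q-piv); print('lever',.70+np.arctan2(v[0],v[1]))
c=np.vstack([cv2.resize(im[135:235,215:345],(546,420)),])
c2=cv2.resize(ims[200:325,250:395],(487,420)); cv2.imwrite('pics/lv.png',cv2.resize(np.hstack([c,c2]),(800,325)))
E
```

```text
t 4.63 p [0.6372 0.1943 0.0575] q [ -2.5  28.7 -22.   90.4  11.7  63.  -11.8] F [-0.2 -0.8  0.1] w 0.0869 gf 0.0
t 5.72 p [0.6367 0.1944 0.056 ] q [ -2.5  28.8 -22.   90.4  11.7  63.  -11.8] F [ 2.   1.1 -2.4] w 0.0232 gf 30.0
t 7.72 p [0.6929 0.1939 0.056 ] q [ -7.2  33.9 -15.1  81.7   9.2  65.6 -39.2] F [ 3.1  3.2 -2.4] w 0.0232 gf 30.0
t 9.63 p [0.692  0.1935 0.1796] q [ -7.   28.8 -15.7  74.5   7.7  77.8 -38.2] F [ 0.8  0.  -1.2] w 0.0598 gf 0.0
36 [0.68975537 0.19334323 0.09751807] [0.69271607 0.19376829 0.        ]
lever 0.6736622091185811
```

View pics/lv.png

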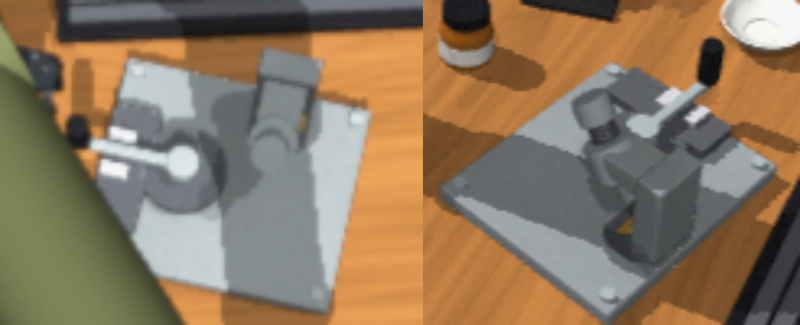

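The lever bar lies in the gap between both white blocks (crop 118,133 and 113,170), at about 0.68 rad, and the punch is still up. Next I check reachability for the mallet.

```bash
cat >> h.py <<'E'
G=.050  # grip distance from the head axis
my=np.radians(-8.2); pad=np.array([.4828,.3215,.008])
def Mrot(yaw): c,s=np.cos(yaw),np.sin(yaw); return np.array([[c,-s,0],[s,c,0],[0,0,1.]])
M0=Mrot(my); m0=np.array([.4668,.3305,.008])
a35=np.radians(35); c,s=np.cos(a35),np.sin(a35)
Mp=Rs@np.column_stack([[c,0,s],[0,1,0],[-s,0,c]])   # mallet frame when square on the punch
def mal(p,M,sgn):
    "tcp pose holding the mallet with origin p, rotation M"
    return p+M@np.array([-G,0,.040-.019]), tool(-M[:,2],sgn*M[:,1])
head=S(-.005,0,.151)
E
python3 - <<'E'
from h import *
for s in (1,-1):
    for nm,p,M in (('pick',m0,M0),('lift',m0+[0,0,.25],M0),('pre',head+Mp[:,2]*.08,Mp),('seat',head-Mp[:,2]*.022,Mp)):
        q=env.inverse_kinematics(*mal(p,M,s)); print(s,nm,np.round(mal(p,M,s)[0],3),None if q is None else np.round(q,1))
E
```

```text
1 pick [0.417 0.338 0.029] [-12.   18.5 -33.8 110.   12.4  55.1  30.2]
1 lift [0.417 0.338 0.279] [ -9.6   5.2 -34.2  93.2   2.9  82.5  37.7]
1 pre [0.541 0.039 0.205] [ -2.8 -15.3 -15.1 127.2  23.3  40.2  41.7]
1 seat [0.597 0.023 0.122] [  2.4  -1.9 -17.4 126.7  36.1  29.   31.2]
-1 pick [0.417 0.338 0.029] [ -27.3   16.1  -16.3  110.5    5.5   54.1 -144.4]
-1 lift [0.417 0.338 0.279] [ -24.5    4.1  -18.2   93.7    1.3   82.4 -141.1]
-1 pre [0.541 0.039 0.205] [  16.   -16.6  -30.8  126.7   14.9   38.3 -131.1]
-1 seat [0.597 0.023 0.122] [  16.6   -1.6  -31.2  126.3   35.4   28.7 -148.1]
```

```bash
python3 - <<'E'
from h import *
effector.grip(.087)
p,R=mal(m0+[0,0,.12],M0,1); env.goto(p,R)
p,R=mal(m0,M0,1); print(env.servo_line(p,.15,R,guard=12)); st()
effector.grip(.015,60); st()
env.servo_line(p+[0,0,.03],.1); env.hold(.2)
o=st(); print(o['moment'])
im,d,i=snap('wrist'); cv2.imwrite('pics/w1.png',im)
ims,d,i=snap('scene'); P=cloud(d,i); np.savez('s3.npz',im=ims,d=d,P=P)
cv2.imwrite('pics/s3.png',np.hstack([cv2.resize(ims[120:230,240:370],(496,420)),cv2.resize(im,(304,420))]))
E
```

```text
False
t 13.62 p [0.418  0.3382 0.0299] q [-12.5  18.3 -33.2 110.   12.1  55.1  30.4] F [0.1 0.  0. ] w 0.0869 gf 0.0
t 14.68 p [0.4172 0.338  0.029 ] q [-12.6  18.4 -33.2 110.   12.1  55.   30.4] F [ 0.1  0.6 -0.5] w 0.0232 gf 59.4
t 15.32 p [0.4167 0.3371 0.0582] q [-11.7  16.  -33.8 108.8  10.4  58.3  31.8] F [-0.2  0.4 -4.5] w 0.0236 gf 59.4
[0.10994901 0.08738137 0.01772926]
```

View pics/s3.png

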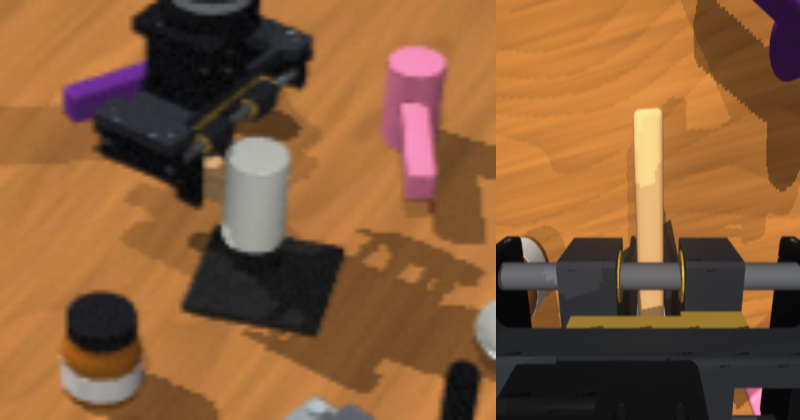

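The mallet is held and looks upright, its lower face clear of the pad (crop 255,245), weight about 0.45 kg. Moving to the punch.

```bash
cat >> h.py <<'E'
def topface(P,im,near,r=.06):
    "plane through the white head's top: centre and normal"
    hsv=cv2.cvtColor(im,cv2.COLOR_BGR2HSV)
    m=(np.linalg.norm(P-near,axis=-1)<r)&(hsv[...,1]<60)&(hsv[...,2]>100)
    return P[m],m
def plane(q,nominal,c):
    q=q[abs((q-c)@nominal)<.008]
    for _ in range(3):
        m=q.mean(0); n=np.linalg.svd(q-m,full_matrices=False)[2][2]; n*=np.sign(n@nominal); q=q[abs((q-m)@n)<.003]
    return len(q),m,n
E
python3 - <<'E'
from h import *
z=np.load('s3.npz'); c=m0+[0,0,.08+.029]
q,_=topface(z['P'],z['im'],c,.03); n,m,v=plane(q,np.array([0,0,1.]),c)
print('held',n,m,c,v,np.degrees(np.arccos(v[2])))
env.servo_line(mal(m0+[0,0,.20],M0,1)[0],.2)
ax=Mp[:,2]
p,R=mal(head+ax*.03+[0,0,.07],Mp,1); env.goto(p,R)
p,R=mal(head+ax*.03,Mp,1); env.servo_line(p,.15,R); env.hold(.2); st()
im,d,i=snap('scene'); P=cloud(d,i); np.savez('s4.npz',im=im,d=d,P=P)
im2,d2,i2=snap('top'); P2=cloud(d2,i2); np.savez('t4.npz',im=im2,d=d2,P=P2)
c=head+ax*.11
for P_,I in ((P,im),(P2,im2)):
    q,_=topface(P_,I,c,.03)
    print(len(q)); 
    if len(q)>30:
        n,m,v=plane(q,ax,c); print(n,m,c,v,ax,np.degrees(np.arccos(v@ax)))
cv2.imwrite('pics/p4.png',np.hstack([cv2.resize(im[150:330,240:400],(400,450)),cv2.resize(im2[120:260,220:345],(400,450))]))
E
```

```text
held 122 [0.46622028 0.32683453 0.11648725] [0.4668 0.3305 0.117 ] [ 0.03537442 -0.02828748  0.99897371] 2.596033453322414
t 18.51 p [0.5698 0.0317 0.1658] q [ 12.6  -9.4 -27.8 126.9  24.8  33.3  40.7] F [ 0.4  0.3 -5.3] w 0.024 gf 59.4
232
105 [0.58192332 0.02335839 0.24640514] [0.57560552 0.0293851  0.24110672] [-0.47613573  0.05947171  0.87735847] [-0.55204164  0.15569185  0.81915204] 7.779644012231817
258
198 [0.57954114 0.02994836 0.24290406] [0.57560552 0.0293851  0.24110672] [-0.53591861  0.15039603  0.83076608] [-0.55204164  0.15569185  0.81915204] 1.1782587099651798
```

View pics/p4.png

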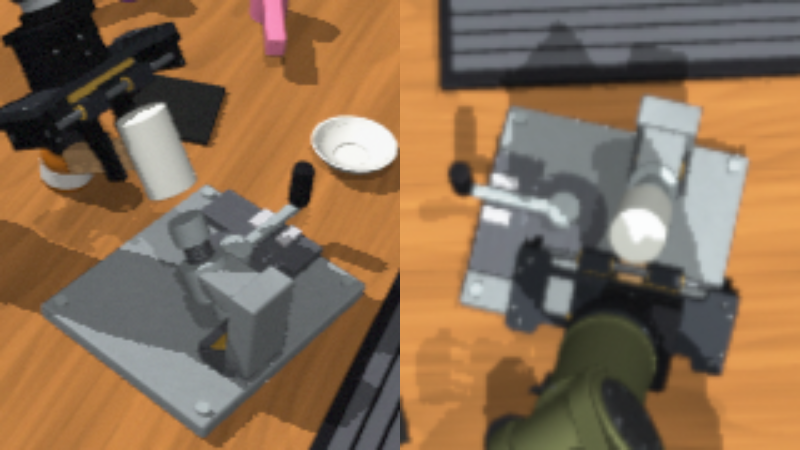

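The mallet is square to the punch (1.2° off in the top view) and the lever is still in its notch. Now I press along the axis.

```bash
python3 - <<'E'
from h import *
ax=Mp[:,2]
p,R=mal(head+ax*.008,Mp,1); env.servo_line(p,.08,R)
p0=None
g=env.servo_line(mal(head-ax*.024,Mp,1)[0],.03,R,guard=32); o=st()
print(g,'depth of mallet below head-up plane', -(o['position']-mal(head,Mp,1)[0])@ax)
im2,d2,i2=snap('top'); P2=cloud(d2,i2)
im,d,i=snap('scene'); P=cloud(d,i); np.savez('s5.npz',im=im,d=d,P=P)
c=head+ax*.06
for P_,I in ((P,im),(P2,im2)):
    q,_=topface(P_,I,c,.03)
    if len(q)>30:
        n,m,v=plane(q,ax,c); print(n,m-c,np.degrees(np.arccos(v@ax)))
cv2.imwrite('pics/p5.png',np.hstack([cv2.resize(im[180:330,250:400],(450,450)),cv2.resize(im2[130:250,225:345],(350,450))]))
E
```

```text
t 20.25 p [0.5973 0.0244 0.1198] q [ 14.6  -1.4 -29.5 126.4  36.   28.8  31.4] F [-21.5   5.3  11.6] w 0.0234 gf 60.0
False depth of mallet below head-up plane 0.023087653512873924
93 [ 0.00034891 -0.00662696  0.00167715] 6.7218741149262184
173 [-0.00113848  0.00077676 -0.00122948] 2.1308156539225336
```

View pics/p5.png

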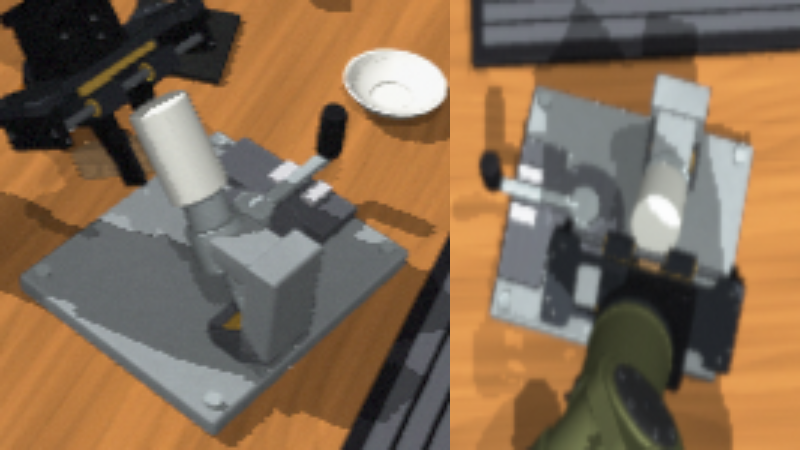

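The punch head now sits on the sleeve, with no dark shank visible (crop 205,215). The press reached about 26 N, well above the spring's 10 N, and the lever is still in its notch. Retract and go back to the pad.

```bash
python3 - <<'E'
from h import *
ax=Mp[:,2]
p,R=mal(head+ax*.02,Mp,1); env.servo_line(p,.1,R)
p,R=mal(head+ax*.03+[0,0,.07],Mp,1); env.servo_line(p,.15,R)
mp=pad.copy()
p,R=mal(mp+[0,0,.16],M0,1); env.goto(p,R)
p,R=mal(mp+[0,0,.04],M0,1); env.servo_line(p,.2,R); env.hold(.2); st()
c=mp+[0,0,.12]
ims=[]
for n in ('scene','top'):
    im,d,i=snap(n); P=cloud(d,i); q,_=topface(P,im,c,.03); ims.append(im)
    if len(q)>30:
        k,m,v=plane(q,np.array([0,0,1.]),c); print(n,k,m-c,v,np.degrees(np.arccos(v[2])))
# silhouette of head in scene: side tilt
s4=ims[0]; z=np.load('s4.npz')
cv2.imwrite('pics/p6.png',np.hstack([cv2.resize(s4[130:220,250:360],(450,368)),cv2.resize(s4[205:305,260:380],(350,368))]))
E
```

```text
t 23.79 p [0.4344 0.3293 0.0706] q [ -5.3  17.1 -39.4 107.1  12.5  60.   32. ] F [-1.2 -0.6 -5.6] w 0.0234 gf 60.0
scene 101 [-0.00129564 -0.00285911  0.00319147] [ 0.01006055 -0.11002849  0.99387752] 6.343417180900674
top 42 [ 0.01259064 -0.00831148  0.00486618] [-0.02062618  0.02144655  0.9995572 ] 1.7051203160233375
```

View pics/p6.png

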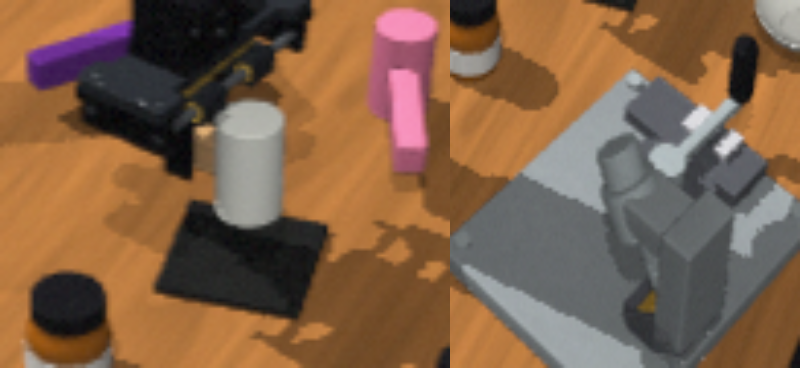

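The punch is fully seated, the lever is in its notch, and the mallet is upright above the pad. Lower it, release and check.

```bash
python3 - <<'E'
from h import *
p,R=mal(pad-[0,0,.004],M0,1); print(env.servo_line(p,.05,R,guard=4)); st()
effector.grip(.05); env.hold(.2); st()
o=env.observe(); env.servo_line(np.array(o['position'])+[0,0,.10],.15,R)
env.servo_line(np.array(o['position'])+[-.0,0,.25],.2,R)
q=np.array(env.observe()['qpos']); q[0]+=40; env.move_joints(q); env.hold(.2); st()
c=pad+[0,0,.08]
ims=[]
for n in ('scene','top'):
    im,d,i=snap(n); P=cloud(d,i); w,_=topface(P,im,c,.035); ims.append(im)
    if len(w)>30:
        k,m,v=plane(w,np.array([0,0,1.]),c); print(n,k,m-c,np.degrees(np.arccos(v[2])))
cv2.imwrite('pics/p7.png',np.hstack([cv2.resize(ims[0][130:320,240:400],(400,475)),cv2.resize(ims[1][135:300,175:345],(400,475))]))
E
```

```text
True
t 24.68 p [0.4325 0.3282 0.0269] q [ -6.7  20.5 -38.3 109.   15.2  55.7  30. ] F [-0.4 -0.3  4.6] w 0.0235 gf 60.0
t 25.65 p [0.4309 0.3268 0.0251] q [ -6.6  20.6 -38.2 109.2  15.1  55.7  30. ] F [0.2 0.5 0.2] w 0.0503 gf 0.0
t 28.95 p [ 0.5394 -0.0252  0.2736] q [ 38.    6.6 -41.1  93.    4.3  82.2  38.5] F [-0.3 -0.5 -0.7] w 0.0501 gf 0.0
scene 91 [ 0.00174381 -0.00805867 -0.00057172] 2.018281814564462
top 161 [ 1.36164480e-03 -2.66983385e-03  7.30825879e-05] 1.211638602645366
```

View pics/p7.png

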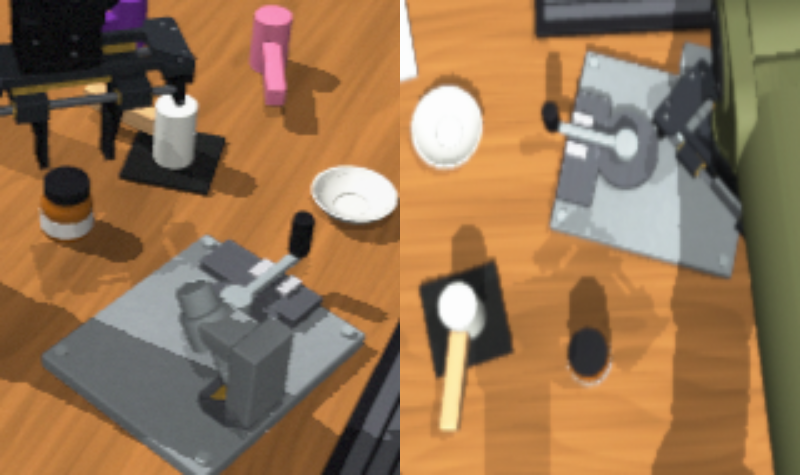

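The mallet stands near the pad's centre (top crop 458,305), the lever is in its notch, the punch is seated and the robot is clear of everything. Handing in.

```bash
python3 -c "
from h import *
print(ticket.sign_off())"
```

```text
the job is handed in; nothing more can be done
None
```

The job is handed in: in the last pictures the lever is in its notch, the mallet-driven punch is seated, and the mallet stands upright about 3 mm from the pad's centre; sign-off returned no verdict.

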